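# Close the gauge case with its brittle glass cover

### The arm

A 7-joint arm with a two-finger parallel gripper is mounted at the origin on a cart in front of the work surface, level with it; the furniture and walls round the work are solid. World frame = base frame: x ahead of the robot, y to its left, z up, the work surface at z = 0. Lengths are in m, angles in rad, forces in N, time in s.
With the tool pointing down it reaches from about 0.4 to 0.9 m from the base axis. Payload 5.5 kg.
Tool frame: the origin (TCP) lies midway between the tips of the shut fingers; the grasp point (between the pads) lies 19 mm behind it (manip.grip_depth is the distance from the TCP to the grasp point, in m); z points along the fingers, y is the line along which they close (so a half turn about z gives the same grasp; the last joint's range is limited). The gripper opens to 92 mm and grips with 3 to 60 N. Pads are 19 mm wide; open, the fingers measure 130 mm over their backs; the gripper's body (75 mm by 190 mm) begins 47 mm behind the grasp point.
Start: joints at [-0.854, 0.501, -0.427, 1.55, 0.221, 1.138, -0.21], TCP at [0.285, 0.584, 0.227] pointing down, gripper open.
Joint ranges: [-2.88, 2.88], [-0.31, 2.03], [-1.54, 1.56], [0.2, 2.42], [-1.41, 4.55], [0.19, 2.02], [-2.57, 2.57]. Speed limits (rad/s): [2.57, 2.57, 3.14, 3.14, 3.14, 3.14, 3.14].

### API

Orientations are given as a unit quaternion [x, y, z, w].
In Python, from bench import manip, effector, viewer gives the robot as it stands. Calls block until the motion is done:
- manip.move_pose(position, orientation): joint-space move of the TCP to a pose.
- manip.servo_line(position, ori=None, vel=0.15): straight line of the TCP; ori=None keeps the orientation; vel is the mean speed in m/s.
- manip.movej(angles): joint-space move.
- effector.open_jaws() and effector.close(f_grip=None): open the fingers fully, or close them until they stop; f_grip is the grip in N (None keeps the last).
- manip.sleep(seconds).
- manip.solve_ik(position, orientation): joint angles nearest the present ones, or None.
- viewer.get_image(name): name is "scene" or "top" or "wrist"; returns the picture (400x640x3 uint8, red, green, blue); there is no depth.
- viewer.get_calibration(name): a dict with "vfov" (degrees; the focal length in pixels is half the picture's height over the tangent of half this angle, whatever the lens; pixels are square), "cx", "cy" (the principal point, pixels), "dist_coeffs" ([k1, k2, p1, p2, k3] as OpenCV has them; the pictures are not rectified), "eye" and "attitude" of the camera in the world. Camera axes: x right, y down, z forward; pixel columns grow to the right and rows downward; lengths in m; the calibration is good to about 2 mm. A picture is of the moment at which its call begins: read the wrist's pose just before it. get_calibration takes no time and is no camera call; for the wrist camera it gives the pose at the moment of the call.
A pose or a line that the arm cannot do raises manip.PlanningError and nothing moves.
- manip.hand_in(): hands the job in; it is judged then, once.
Readings, each from a call of its own:
- manip.current_clock(): time.
- manip.current_q(): joint angles.
- manip.current_joint_velocities(): joint speeds.
- manip.current_tau(): joint torques, N m.
- manip.current_tool_pos(): TCP position.
- manip.current_tcp_rot(): TCP orientation.
- manip.current_force(): force on the tool from outside, world axes, zero at the start.
- manip.current_wrist_torque(): the same for the moment, N m.
- manip.current_finger_gap(): finger opening in m.
- manip.current_gripper_force(): force on a finger pad.
Only numpy, scipy, OpenCV 4.12 (cv2) and the standard library are available. Lean on these libraries where they do the work, as an engineer would, in place of code of your own. Each camera call takes 0.05 s, during which the arm holds its last target. There are 200 camera calls.

### The job

Close the blue gauge case: take the glass cover off the sloping stand by its black grip rib, set it into the recess of the case on the two raised yellow lifter bars, then press it down until it sits level on the ledge all round and both stiff bars are fully down. The glass is brittle: keep the forces of both fingers on it, gripping or pressing, below 30 N in all (15 N a finger), do not drop or slam it, and leave the other things on the bench alone.

Things in the scene. Friction and masses are not known exactly. Their poses are not given: they have to be found in the camera images.
- cover: Flat glass cover in an aluminium frame, 110 (x) x 150 (y) x 8 mm, about 0.25 kg. Origin: centre of its underside; z points out of its upper face. Black grip rib across the middle of that face: 14 mm thick (x), 84 mm long (y), from 8 to 40 mm above the underside. It lies on the stand's slope, z leaning 30 degrees towards the stand's -x, so the rib is gripped square with a tilted tool.
- stand: Fixed grey sloping stand, base 150 (x) x 160 (y) mm, 83 mm high. Origin: centre of its underside, z up. Its face rises by 30 degrees from its -x edge, which looks to the robot's left, to its +x edge; a lip 8 mm high along the face's foot holds the cover's lower long edge. Stand and case may have swapped places.
- case: Fixed blue open case, outside 134 (x) x 174 (y) x 54 mm. Origin: centre of its underside, z up. Inside its 8 mm rim is a recess of 118 x 158 mm with a narrow aluminium ledge all round, on which the cover must finally lie (4 mm of play each side). The ledge is screwed to another height each time, 34 to 40 mm above the case's underside: feel for it. A plug gauge lies deep inside.
- lifter_a (a joint): Yellow lifter bar (86 x 12 mm, along the case's x) at the case's +y end, 60 mm from its middle, that holds the cover's end above the ledge. Value: height of its top above the ledge, 0 (fully down) to 0.010 m. No spring: it slides stiffly, yields to about 8 N and stays where it is left.
- lifter_b (a joint): The like bar at the case's -y end.
- drift: Bystander: wooden drift, 120 mm.
- mallet: Bystander: mallet with red and white faces, 196 mm.
- spring_2: Bystander: dark coil spring, 18 mm thick, 59 mm long, lying.
- sealant: Bystander: red bottle with black cap, 118 mm tall, standing.
- paste_tin: Bystander: round tin with black lid, 70 mm across, 55 mm tall.

How it is judged:
By the outcome, as a careful person would: the job done as asked, in the order asked, and still so for the second after the job is handed in, with the robot touching nothing.
It also fails if it takes over 67 s, if anything falls off the work surface, if the arm or the gripper's body presses on something with over 40 N, if the wrist force passes 120 N, or if a joint passes its speed limit or range.

## Working session

There is one attempt and no reset: what is moved stays moved. The work goes in short steps, each a Python script; the robot and the scene stay as the last script left them, time stands still between calls to the robot, and variables do not carry over. Pictures are saved under pics/ and viewed, at most 12 in all, crops included, and the job is handed in when it is done.

```bash
mkdir -p pics; ls
python3 - <<'E'
from bench import manip, effector, viewer
import cv2
for n in ("top","scene"):
    c=viewer.get_calibration(n); print(n,c)
    cv2.imwrite(f"pics/{n}0.png",viewer.get_image(n)[:,:,::-1])
print(manip.current_tool_pos(),manip.current_tcp_rot(),manip.grip_depth,manip.current_force(),manip.current_clock())
E
```

```text
pics
top {'vfov': 49.371577831103416, 'cx': 321.96389263626475, 'cy': 193.11472089870006, 'dist_coeffs': array([-0.03097043,  0.        ,  0.        ,  0.        ,  0.        ]), 'eye': array([0.33985003, 0.05922076, 1.12187843]), 'attitude': array([ 0.72402005, -0.68063528,  0.07521225, -0.08290782])}
scene {'vfov': 47.035412176203174, 'cx': 319.182950842375, 'cy': 198.92524766208385, 'dist_coeffs': array([-0.13527506,  0.        ,  0.        ,  0.        ,  0.        ]), 'eye': array([-0.31119779, -0.58271489,  0.84808786]), 'attitude': array([ 0.79574568, -0.39898089,  0.21043921, -0.40412672])}
[0.28474545 0.58360014 0.22577097] [ 2.24964257e-01  9.74366609e-01 -8.66279664e-04 -2.09893185e-04] 0.0188 [-0.57902021  0.09746391 -1.12678301] 0.1
```

View pics/top0.png

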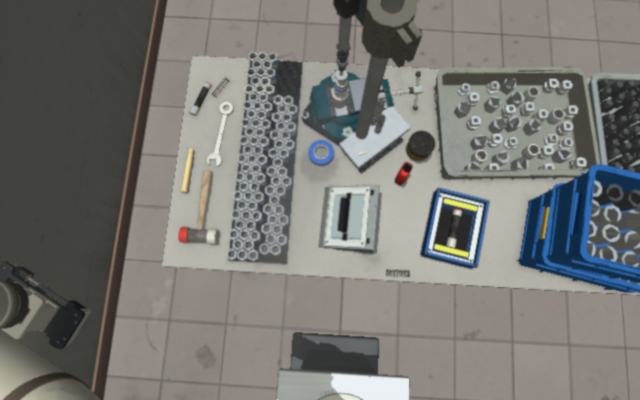

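View pics/scene0.png

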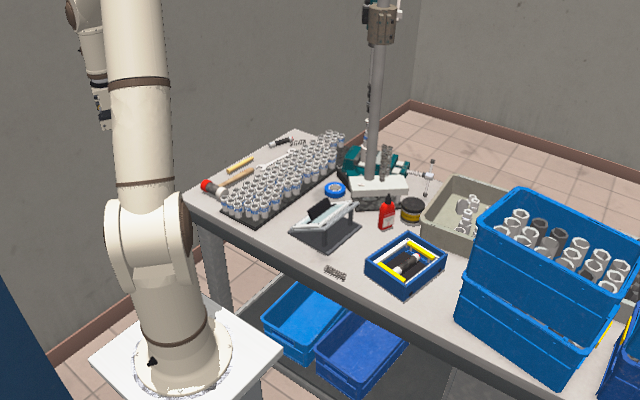

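The top view shows the stand with its cover near (350,217), the case near (456,228) and a drill press column near (375,90). I'll crop these enlarged.

Run:
```python
import cv2,numpy as np
i=cv2.imread("pics/top0.png")
a=cv2.resize(i[175:275,310:390],None,fx=5,fy=5,interpolation=cv2.INTER_CUBIC)
b=cv2.resize(i[175:275,415:495],None,fx=5,fy=5,interpolation=cv2.INTER_CUBIC)
cv2.imwrite("pics/crop1.png",np.hstack([a,b]))
s=cv2.imread("pics/scene0.png")
cv2.imwrite("pics/crop2.png",cv2.resize(s[185:305,280:450],None,fx=4.7,fy=4.7,interpolation=cv2.INTER_CUBIC))
```

```text
(no output)
```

View pics/crop1.png

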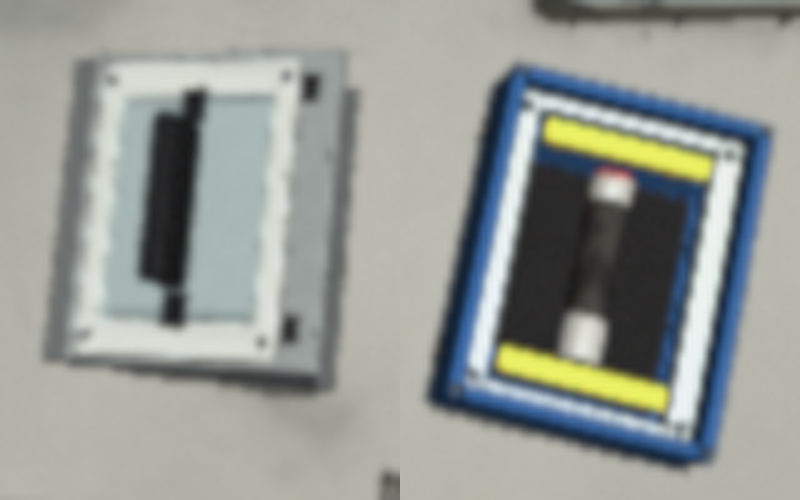

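View pics/crop2.png

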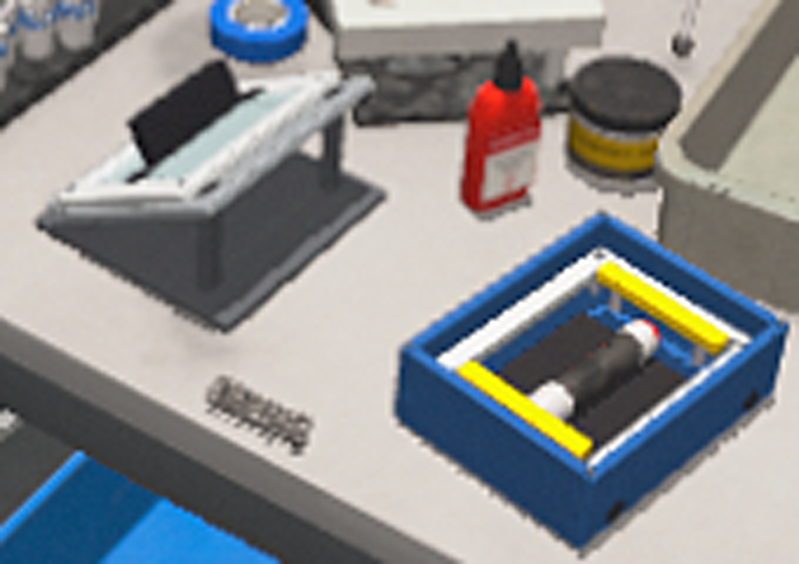

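Crop 1 shows the cover frame corners at (108,64), (302,60), (277,358), (70,352) and the case rim corners at (520,66), (772,130), (712,462), (440,395). Crop 2 shows the same objects from the side. I'll fit rough poses from both views, then plan wrist views.

```bash
cat > h.py <<'E'
import numpy as np, cv2
from scipy.spatial.transform import Rotation as R
from scipy.optimize import least_squares
def cal(c):
    f=200/np.tan(np.radians(c["vfov"])/2)
    return np.array([[f,0,c["cx"]],[0,f,c["cy"]],[0,0,1]]),np.array(c["dist_coeffs"]),R.from_quat(c["attitude"]),np.array(c["eye"])
def proj(P,c):
    K,d,r,e=cal(c); P=r.inv().apply(np.atleast_2d(P)-e)
    return cv2.projectPoints(P,np.zeros(3),np.zeros(3),K,d)[0][:,0]
def case_T(p,P): return R.from_euler('z',p[2]).apply(P)+[p[0],p[1],0]
# cover: yaw about z (x axis heading), then tilt so z leans to -x by 30 deg
def cov_R(yaw): return R.from_euler('z',yaw)*R.from_euler('y',-np.pi/6)
def cov_T(p,P): return cov_R(p[3]).apply(P)+p[:3]
def fit(T,p0,views):
    def res(p): return np.concatenate([(proj(T(p,np.array(P,float)),c)-uv).ravel() for P,uv,c in views])
    s=least_squares(res,p0,loss='soft_l1',x_scale=0.05); return s.x,res(s.x).reshape(-1,2)
E
python3 - <<'E'
from h import *
from bench import manip, viewer
top,sc=viewer.get_calibration("top"),viewer.get_calibration("scene")
ct=lambda a:(np.array(a,float)+.5)/5-.5
L=lambda a:ct(a)+[310,175]
Rr=lambda a:ct(np.array(a)-[400,0])+[415,175]
S=lambda a:(np.array(a,float)+.5)/4.7-.5+[280,185]
x,y,z=.067,.087,.054
# +x ~ image right(-y world), +y ~ image up
views=[([[-x,y,z],[x,y,z],[x,-y,z],[-x,-y,z]],Rr([[520,66],[772,130],[712,462],[440,395]]),top),
 ([[-x,-y,z],[-x,y,z],[x,y,z],[x,-y,z],[x,-y,0],[-x,-y,0]],S([[400,350],[602,212],[787,325],[582,475],[582,552],[397,412]]),sc)]
p,r=fit(case_T,[.4,-.2,-1.6],views); print("case",p,"\n",r.round(1))
x,y=.055,.075
views=[([[-x,y,.008],[x,y,.008],[x,-y,.008],[-x,-y,.008],[-.007,.042,.04],[-.007,-.042,.04]],L([[108,64],[302,60],[277,358],[70,352],[158,112],[138,280]]),top),
 ([[-x,-y,.008],[x,-y,.008],[x,y,.008],[-.007,-.042,.04],[-.007,.042,.04]],S([[55,203],[210,208],[350,77],[133,125],[216,62]]),sc)]
p,r=fit(cov_T,[.4,.0,.05,-1.6],views); print("cover",p,"\n",r.round(1))
w=viewer.get_calibration("wrist"); T=R.from_quat(manip.current_tcp_rot())
print(w); print("cam in tool",T.inv().apply(w["eye"]-manip.current_tool_pos()),(T.inv()*R.from_quat(w["attitude"])).as_matrix().round(3))
E
```

```text
case [ 0.51815172 -0.2608227  -1.77311174] 
 [[-0.8 -0.9]
 [ 0.8 -0.2]
 [-0.1  1. ]
 [ 0.6  0.1]
 [-0.6 -1.4]
 [ 0.2 -1.1]
 [ 1.  -0.4]
 [ 1.7  1. ]
 [-1.1 -0.1]
 [-1.4  0.6]]
cover [ 0.52885679  0.00741593  0.04494813 -1.61502586] 
 [[ 0.2  0. ]
 [ 0.2 -0.4]
 [ 0.   0.6]
 [ 1.7 -0. ]
 [-0.5 -0.5]
 [ 0.1 -0.3]
 [ 1.4  0.4]
 [-5.  -2.1]
 [-1.7  0.1]
 [-0.7  0.5]
 [ 0.4  0.3]]
{'vfov': 58.47064482398296, 'cx': 318.50164978189815, 'cy': 196.8517141437178, 'dist_coeffs': array([-0.04760573,  0.        ,  0.        ,  0.        ,  0.        ]), 'eye': array([0.21468214, 0.61749923, 0.38373615]), 'attitude': array([0.83870023, 0.52456028, 0.07653969, 0.12474018])}
cam in tool [ 0.07783591 -0.00052914 -0.15796299] [[ 0.    -0.957 -0.29 ]
 [ 1.     0.001 -0.001]
 [ 0.001 -0.29   0.957]]
```

```bash
cat >> h.py <<'E'
def toolR(yaw,tilt=0):
    "tool for object with x heading yaw: tool y = -obj x, tool z = -obj z"
    o=(cov_R(yaw) if tilt else R.from_euler('z',yaw)).as_matrix()
    return R.from_matrix(np.column_stack([-o[:,1],-o[:,0],-o[:,2]]))
E
python3 - <<'E'
from h import *
import pickle
from bench import manip, effector, viewer
out={}
for n,(x,y,yaw) in {"case":(.518,-.24,-1.773),"cover":(.525,.01,-1.615)}.items():
    manip.move_pose([x,y,.23],toolR(yaw).as_quat()); manip.sleep(.3)
    c=viewer.get_calibration("wrist"); im=viewer.get_image("wrist")
    cv2.imwrite(f"pics/w_{n}.png",im[:,:,::-1]); out[n]=c
    print(manip.current_tool_pos(),manip.current_clock(), manip.current_force())
pickle.dump(out,open("w.pkl","wb"))
for s in (.03,.12): 
    print(manip.solve_ik(np.array([.529,.007,.06])+cov_R(-1.615).apply([0,0,s]),toolR(-1.615,1).as_quat()))
E
```

```text
[ 0.51807471 -0.23983901  0.22999037] 3.4583 [ 0.26171381 -0.20647065  0.86534908]
[0.525073   0.00898605 0.22993608] 4.7917 [ 0.31406409  0.64348267 -0.38476719]
[-0.52111944  0.58966274  0.14427376  1.88366175  0.48115367  0.96554131
  0.79937541]
[-0.55579938  0.49828519  0.10234753  1.80170689  0.44536744  1.1519863
  0.81995127]
```

View pics/w_case.png

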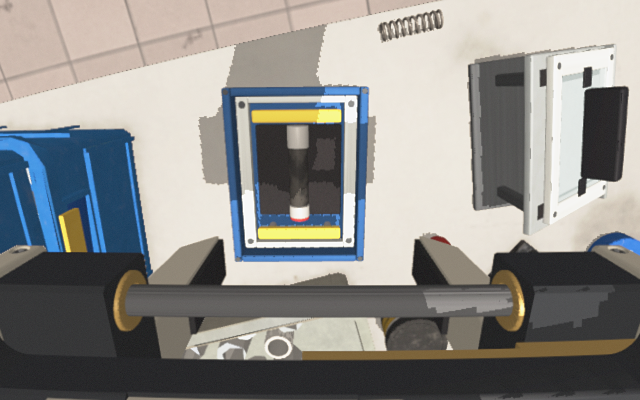

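View pics/w_cover.png

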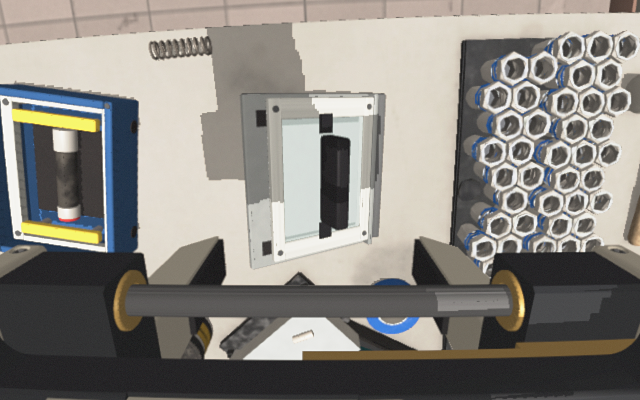

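The wrist views show the case at (232–366, 88–260) and the cover at (270–380, 97–258) with its rib at (335,182). I'll enlarge both.

Run:
```python
import cv2,numpy as np
a=cv2.imread("pics/w_case.png")[80:270,220:375];b=cv2.imread("pics/w_cover.png")[80:270,237:392]
cv2.imwrite("pics/crop3.png",cv2.resize(np.hstack([a,b]),None,fx=2.5,fy=2.5,interpolation=cv2.INTER_CUBIC))
```

```text
(no output)
```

View pics/crop3.png

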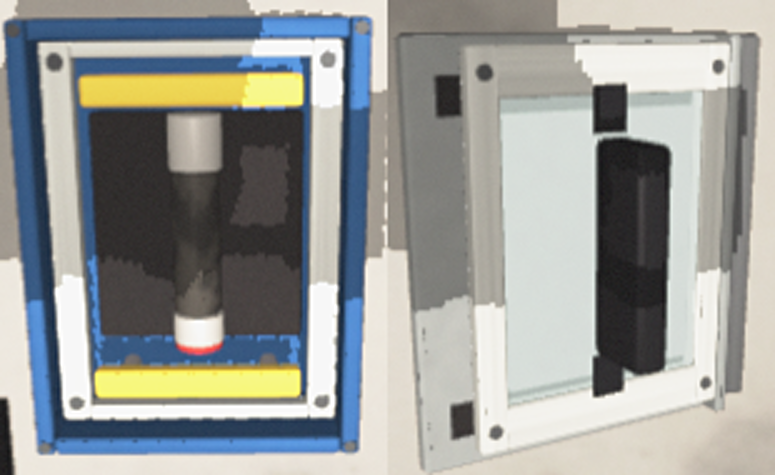

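The crop gives case rim corners (4,18), (373,14), (363,450), (38,452). The cover corners are (462,45), (730,42), (713,410), (477,453), and the rib top face spans x 637–668, y 142–373.

Run:
```python
from h import *
import pickle
from bench import manip, viewer
w=pickle.load(open("w.pkl","rb"))
C=lambda a:(np.array(a,float)+.5)/2.5-.5+[220,80]
D=lambda a:(np.array(a,float)+.5)/2.5-.5+[237-155,80]
x,y,z=.067,.087,.054
v=[([[x,-y,z],[-x,-y,z],[-x,y,z],[x,y,z]],C([[4,18],[373,14],[363,450],[38,452]]),w["case"])]
p,r=fit(case_T,[.518,-.261,-1.773],v); print("case",p,"\n",r.round(1))
# lifter bars (top height 0.044..0.050): centres
K=w["case"]
for zz in (.044,.047,.050):
    print(zz,proj(case_T(p,np.array([[.043,-.066,zz],[-.043,-.066,zz],[-.043,.066,zz],[.043,.066,zz]])),K).round(1).tolist())
print("seen",C([[79,74],[303,74],[300,397],[97,397]]).round(1).tolist())
x,y=.055,.075
v=[([[x,-y,.008],[-x,-y,.008],[-x,y,.008],[x,y,.008],[.007,-.042,.04],[-.007,-.042,.04],[-.007,.042,.04],[.007,.042,.04]],
 D([[462,45],[730,42],[713,408],[477,453],[637,139],[669,145],[664,373],[637,375]]),w["cover"])]
p,r=fit(cov_T,[.529,.007,.045,-1.615],v); print("cover",p,"\n",r.round(1))
```

```text
case [ 0.51932873 -0.26155402 -1.76235354] 
 [[-0.7 -0.5]
 [ 0.8 -0.7]
 [-0.4  0.9]
 [ 0.3  1.1]]
0.044 [[250.5, 109.2], [342.1, 108.2], [340.9, 238.3], [258.6, 238.9]]
0.047 [[250.0, 109.4], [342.3, 108.3], [341.1, 239.4], [258.1, 240.1]]
0.05 [[249.4, 109.6], [342.5, 108.5], [341.3, 240.6], [257.6, 241.3]]
seen [[251.3, 109.3], [340.9, 109.3], [339.7, 238.5], [258.5, 238.5]]
cover [ 0.52830392  0.00845998  0.04932333 -1.62102962] 
 [[ 0.5 -0.6]
 [-0.7 -0.2]
 [-0.4 -3.9]
 [ 0.4  1. ]
 [-0.1  2.7]
 [ 0.9 -0.7]
 [ 0.2 -0.5]
 [-1.8  1.6]]
```

Run:
```python
from h import *
from bench import manip, effector, viewer
c=np.array([.5284,.0082,.0475]);yaw=-1.619
n=cov_R(yaw).apply([0,0,1]);q=toolR(yaw,1).as_quat()
manip.move_pose(c+n*.11,q); f0=manip.current_force(); print(f0,manip.current_clock())
for s in (.05,.03,.022,.0155):
    manip.servo_line(c+n*s,vel=.06); f=manip.current_force()-f0; print(s,f.round(2))
    if np.linalg.norm(f)>5: break
else:
    effector.close(f_grip=9); manip.sleep(.2)
    print(manip.current_finger_gap(),manip.current_gripper_force(),(manip.current_force()-f0).round(2),manip.current_tool_pos(),manip.current_clock())
cv2.imwrite("pics/grip.png",cv2.resize(viewer.get_image("scene")[150:300,230:450,::-1],None,fx=3.5,fy=3.5,interpolation=cv2.INTER_CUBIC))
```

```text
[ 0.55670276 -1.36031154  1.01819862] 5.4833
0.05 [-0.7   1.23 -0.95]
0.03 [-0.89  1.3  -1.22]
0.022 [-0.55  2.02 -1.58]
0.0155 [-1.2   0.53 -0.64]
0.014100223188673449 9.000054001808167 [-0.08  1.77 -2.11] [0.52875042 0.0161401  0.06081529] 9.0417
```

View pics/grip.png

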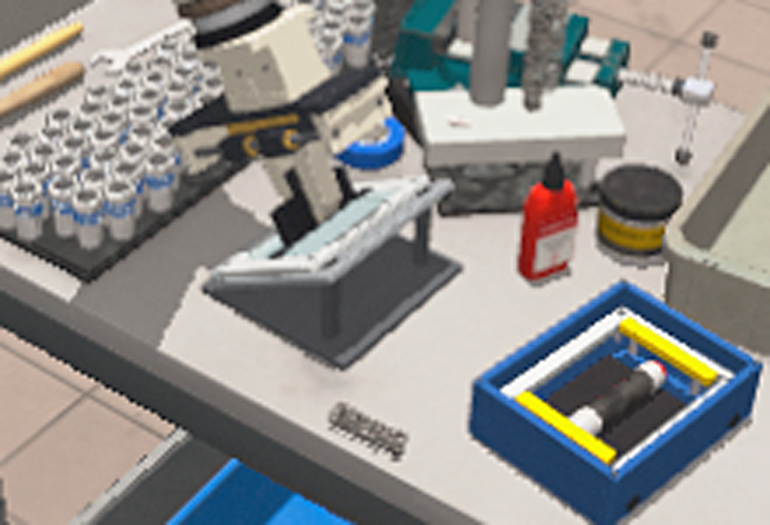

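The jaws hold the rib (gap 14.1 mm) and the rest of the scene is undisturbed. Next I lift and carry it level over the case.

Run:
```python
from h import *
from bench import manip, effector, viewer
import pickle
n=cov_R(-1.619).apply([0,0,1]);p=np.array(manip.current_tool_pos())
f0=np.array(manip.current_force())
manip.servo_line(p+n*.02,vel=.04);print((manip.current_force()-f0).round(2),manip.current_finger_gap())
manip.servo_line(p+n*.08+[0,0,.08],vel=.12)
q=toolR(-1.764).as_quat()
t=np.array([.5192,-.2613,0])
P=np.array(manip.current_tool_pos()); print(P)
manip.servo_line([.52,P[1]-.1,.22],toolR(-1.69).as_quat(),vel=.1)
manip.servo_line(t+[0,0,.2],q,vel=.12)
manip.servo_line(t+[0,0,.10],vel=.08); manip.sleep(.3)
print(manip.current_finger_gap(),manip.current_gripper_force(),manip.current_force(),manip.current_tool_pos(),manip.current_clock())
pickle.dump(viewer.get_calibration("wrist"),open("w2.pkl","wb"))
cv2.imwrite("pics/over.png",viewer.get_image("wrist")[:,:,::-1])
cv2.imwrite("pics/over_s.png",viewer.get_image("scene")[:,:,::-1])
a=cv2.imread("pics/over.png")[0:300,200:440];b=cv2.imread("pics/over_s.png")[170:310,340:480]
cv2.imwrite("pics/over2.png",np.hstack([cv2.resize(a,(440,550)),cv2.resize(b,(360,360)) if 0 else cv2.copyMakeBorder(cv2.resize(b,(360,360)),0,190,0,0,0)]))
```

```text
[0.5  0.59 0.49] 0.014094917629382635
[0.53018037 0.0556641  0.20937579]
0.013840381363707964 8.99988278746605 [ 0.94735726 -0.68935288 -2.81008528] [ 0.5193415  -0.26132086  0.10025815] 15.85
```

View pics/over2.png

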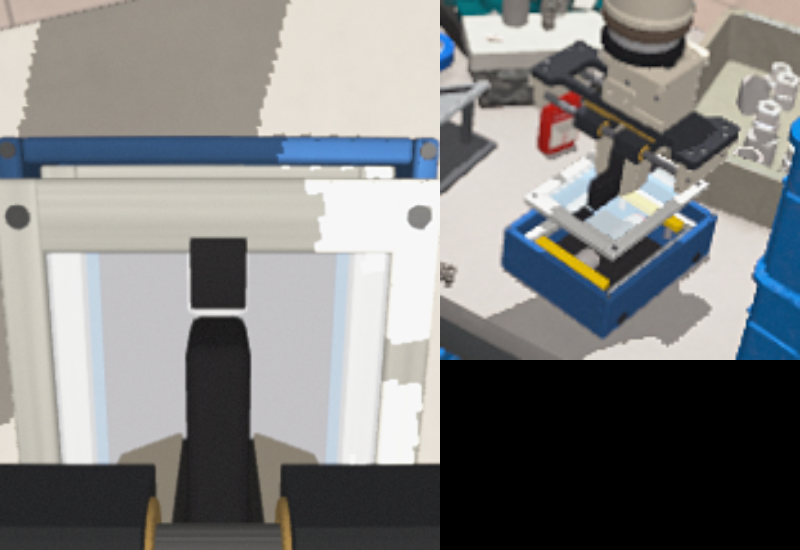

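Seen from the wrist, the cover is centred sideways: its screws at columns 17/420 and the case's at 8/429 share a midpoint, and the edges are parallel. The near cover edge is at row 178 of the crop and the near case edge at row 137, so I'll compute the y offset from those.

Run:
```python
from h import *
import pickle
w=pickle.load(open("w2.pkl","rb"));k=300/550
p=[.5192,-.2613,-1.764]
print("case edge pred",proj(case_T(p,np.array([[0,-.087,.054],[0,-.084,.054]])),w),"seen",(137+.5)*k-.5)
for u in (.0815,.0845,.0875):
  print("cover edge pred",u,proj(case_T(p,np.array([[0,-.075,u+.008],[0,-.072,u+.008],[0,-.042,u+.04]])),w).round(1).tolist(),"seen",178.5*k-.5,"rib end ~",318*k-.5)
# screw separation tells height
for u in (.0815,.0845,.0875,.0905):
  a=proj(case_T(p,np.array([[.049,-.069,u+.008],[-.049,-.069,u+.008]])),w); print(u,a.round(1).tolist(),"seen sep",403*k)
```

```text
case edge pred [[320.00637946  71.68073139]
 [319.9979321   77.4452255 ]] seen 74.5
cover edge pred 0.0815 [[320.2, 95.6], [320.2, 102.4], [320.3, 183.5]] seen 96.86363636363636 rib end ~ 172.95454545454544
cover edge pred 0.0845 [[320.2, 95.7], [320.2, 102.6], [320.4, 185.4]] seen 96.86363636363636 rib end ~ 172.95454545454544
cover edge pred 0.0875 [[320.2, 95.8], [320.2, 102.9], [320.4, 187.5]] seen 96.86363636363636 rib end ~ 172.95454545454544
0.0815 [[214.2, 109.4], [426.2, 109.5]] seen sep 219.8181818181818
0.0845 [[212.3, 109.7], [428.1, 109.9]] seen sep 219.8181818181818
0.0875 [[210.4, 110.1], [430.0, 110.3]] seen sep 219.8181818181818
0.0905 [[208.4, 110.5], [432.1, 110.7]] seen sep 219.8181818181818
```

Run:
```python
from h import *
from bench import manip, effector, viewer
t=np.array([.5192+.0008,-.2615,0])
manip.servo_line(t+[0,0,.078],vel=.06); manip.sleep(.2)
f0=np.array(manip.current_force()); m0=np.array(manip.current_wrist_torque())
z=.078
while z>.052:
    z-=.001; manip.servo_line(t+[0,0,z],vel=.01); f=manip.current_force()-f0
    print(round(z,4),f.round(2),(manip.current_wrist_torque()-m0).round(2),round(manip.current_gripper_force(),1))
    if f[2]>3.0 or np.hypot(f[0],f[1])>4: break
print(manip.current_tool_pos(),manip.current_clock())
```

```text
0.077 [-0.38  1.52 -0.42] [-0.01 -0.01  0.01] 9.0
0.076 [-0.15  0.02 -0.19] [ 0.01 -0.02 -0.03] 9.0
0.075 [ 0.61  1.22 -0.33] [ 0.01 -0.03  0.  ] 9.0
0.074 [ 0.02  1.15 -0.81] [-0.01 -0.05  0.02] 9.0
0.073 [-0.04  1.02  0.07] [ 0.05 -0.04 -0.09] 9.0
0.072 [ 0.32  0.95 -0.19] [-0.01 -0.06  0.02] 9.0
0.071 [-0.07  0.94  0.31] [-0.02 -0.05  0.03] 9.0
0.07 [-0.23  0.37 -0.77] [ 0.04 -0.04  0.02] 9.0
0.069 [-0.15  1.24 -0.7 ] [ 0.02 -0.02  0.06] 9.0
0.068 [0.   0.08 0.21] [0.02 0.   0.01] 9.0
0.067 [ 0.17  0.53 -0.59] [-0.04 -0.08 -0.03] 9.0
0.066 [-0.19 -0.58 -0.74] [ 0.02 -0.02 -0.02] 9.0
0.065 [-0.24  0.26  0.04] [-0.    0.01  0.03] 9.0
0.064 [-0.64  1.25  0.29] [-0.03 -0.    0.04] 9.0
0.063 [ 0.26 -0.31 -0.31] [ 0.01 -0.04  0.01] 9.0
0.062 [0.27 0.61 0.64] [ 0.   -0.02  0.01] 9.0
0.061 [-0.27  1.26 -0.57] [ 0.02 -0.03 -0.04] 9.0
0.06 [-0.24 -0.55 -0.4 ] [0.02 0.   0.04] 9.0
0.059 [0.36 1.33 0.14] [ 0.01 -0.01 -0.05] 9.0
0.058 [ 0.04  0.33 -0.98] [ 0.03 -0.05 -0.03] 9.0
0.057 [-0.01  0.75 -0.78] [ 0.   -0.06 -0.01] 9.0
0.056 [-0.39  1.47 -0.89] [-0.03 -0.03  0.01] 9.0
0.055 [-0.77  0.12 -0.25] [ 0.   -0.07  0.02] 9.0
0.054 [-0.98  1.97  4.54] [ 0.07  0.26 -0.04] 9.0
[ 0.52003807 -0.26155772  0.05425865] 22.6667
```

Run:
```python
from h import *
from bench import manip, effector, viewer
t=np.array([.52,-.2615,0])
def rep(s): 
    F=np.mean([manip.current_force() for _ in range(1)],0);print(s,F.round(2),np.round(manip.current_wrist_torque(),2),round(manip.current_gripper_force(),1),np.round(manip.current_tool_pos(),4)[2]);return F
rep("now")
for z in (.0535,.0530):
    manip.servo_line(t+[0,0,z],vel=.005); manip.sleep(.1); F=rep(z)
    if F[2]>4.5: break
effector.close(f_grip=3); manip.sleep(.2); rep("loose")
for z in (.054,.0545,.055):
    manip.servo_line(t+[0,0,z],vel=.005); manip.sleep(.1); rep(z)
```

```text
now [-1.01  1.21  2.7 ] [ 0.09  0.29 -0.04] 9.0 0.0543
0.0535 [-2.18  1.7   6.25] [ 0.24  0.58 -0.05] 9.0 0.0542
loose [-1.29  0.33  4.18] [0.09 0.24 0.03] 3.0 0.0537
0.054 [-0.14  0.02 -1.43] [-0.03 -0.13 -0.05] 3.0 0.0537
0.0545 [ 0.19  0.04 -2.34] [0.03 0.04 0.05] 3.0 0.0542
0.055 [ 0.58 -0.95 -2.38] [-0.01  0.05 -0.03] 3.0 0.055
```

Run:
```python
from h import *
from bench import manip, effector, viewer
t=np.array([.52,-.2615,0])
manip.servo_line(t+[0,0,.0546],vel=.005); manip.sleep(.2); print(manip.current_tool_pos())
effector.open_jaws(); print(np.round(manip.current_force(),2),manip.current_finger_gap(),manip.current_tool_pos(),manip.current_clock())
manip.servo_line(t+[0,0,.13],vel=.1); manip.sleep(.2); print(np.round(manip.current_force(),2))
cv2.imwrite("pics/rel.png",viewer.get_image("wrist")[:,:,::-1])
cv2.imwrite("pics/rel_s.png",viewer.get_image("scene")[:,:,::-1])
a=cv2.imread("pics/rel.png")[0:300,200:440];b=cv2.imread("pics/rel_s.png")[200:310,340:470]
cv2.imwrite("pics/rel2.png",np.hstack([cv2.resize(a,(320,400)),cv2.resize(b,(472,400),interpolation=cv2.INTER_CUBIC)]))
```

```text
[ 0.52001125 -0.26152862  0.05460682]
[-0.7   0.6  -0.81] 0.09190877213038084 [ 0.52001195 -0.26150755  0.05460524] 26.225
[0.7  0.11 0.45]
```

View pics/rel2.png

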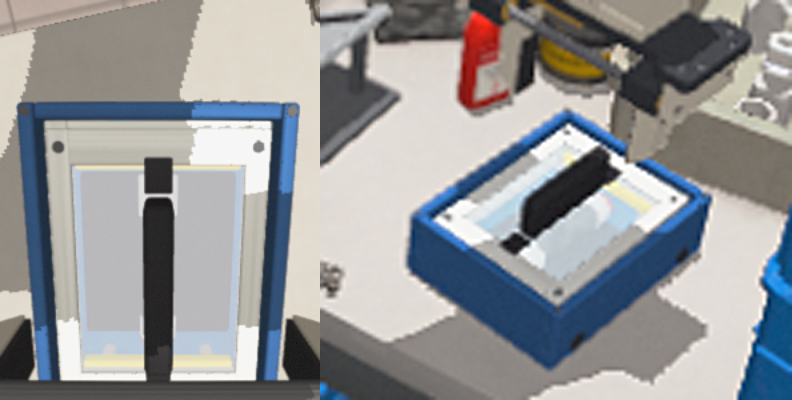

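The cover sits inside the rim on the lifters, with even gaps. Now I press on the rib top with shut fingers, watching the force.

```bash
cat > press.py <<'E'
from h import *
from bench import manip, effector, viewer
yd=np.array([np.sin(1.764),np.cos(1.764),0])  # case y axis
t=np.array([.52,-.2615,0])
def press(s,z0,lim,zmin=.066,step=.0005):
    "press on rib at s along case y, from clear height z0; returns z of contact / final"
    b=t+yd*s; manip.servo_line(b+[0,0,z0],vel=.06); manip.sleep(.2)
    f0=np.mean([(manip.sleep(.02),manip.current_force()[2])[1] for _ in range(5)])
    z=z0; log=[]
    while z>zmin:
        z-=step; manip.servo_line(b+[0,0,z],vel=.012); f=manip.current_force()[2]-f0
        log.append((round(manip.current_tool_pos()[2]*1000,1),round(f,1)))
        if f>lim: break
    print(s,[l for l in log if l[1]>1.5],round(manip.current_clock(),1))
    manip.servo_line(b+[0,0,z+.008],vel=.03)
    return log
E
python3 - <<'E'
from press import *
effector.close(f_grip=3)
press(0,.09,19.5)
E
```

```text
0 [(np.float64(82.1), np.float64(2.0)), (np.float64(82.0), np.float64(4.4)), (np.float64(81.8), np.float64(6.5)), (np.float64(81.4), np.float64(7.7)), (np.float64(81.2), np.float64(8.6)), (np.float64(80.9), np.float64(9.7)), (np.float64(80.5), np.float64(12.1)), (np.float64(80.1), np.float64(12.1)), (np.float64(79.6), np.float64(11.6)), (np.float64(79.1), np.float64(12.3)), (np.float64(78.6), np.float64(12.3)), (np.float64(78.1), np.float64(12.4)), (np.float64(77.6), np.float64(12.1)), (np.float64(77.1), np.float64(11.6)), (np.float64(76.6), np.float64(12.2)), (np.float64(76.1), np.float64(12.0)), (np.float64(75.6), np.float64(13.4)), (np.float64(75.6), np.float64(17.1)), (np.float64(75.6), np.float64(21.2))] 38.5
```

Run:
```python
from press import *
press(.032,.0795,16,zmin=.068)
press(-.032,.0795,16,zmin=.068)
```

```text
0.032 [(np.float64(75.7), np.float64(2.6)), (np.float64(75.7), np.float64(7.0)), (np.float64(75.7), np.float64(10.2)), (np.float64(75.7), np.float64(12.9)), (np.float64(75.6), np.float64(17.0))] 42.8
-0.032 [(np.float64(75.7), np.float64(3.1)), (np.float64(75.7), np.float64(7.4)), (np.float64(75.6), np.float64(11.4)), (np.float64(75.6), np.float64(16.1))] 47.5
```

Both ends are firm and at the same height, 75.7 mm. I'll retract and take a last look.

Run:
```python
from press import *
manip.servo_line(t+[0,0,.16],vel=.12); manip.sleep(.2)
a=viewer.get_image("wrist")[40:300,190:450,::-1];b=viewer.get_image("scene")[200:310,340:470,::-1]
cv2.imwrite("pics/end.png",np.hstack([cv2.resize(a,(400,400)),cv2.resize(b,(400,338),interpolation=cv2.INTER_CUBIC) if 0 else cv2.resize(b,(400,400),interpolation=cv2.INTER_CUBIC)]))
print(manip.current_clock())
```

```text
49.075
```

View pics/end.png

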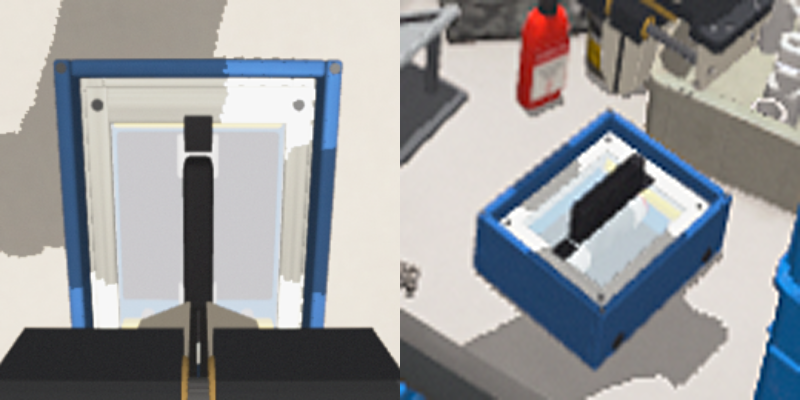

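The cover lies level and sunk within the rim all round, and nothing is touching it.

```bash
python3 -c "
from bench import manip
print(manip.hand_in())"
```

```text
the job is handed in; nothing more can be done
None
```

The case is closed and the job handed in at about 49 s. The cover is level on the ledge with both lifter bars down, judging by a firm stop at the same height (75.7 mm) at both ends of the rib. The highest pressing force I read was 21 N, and I released the cover about 1 mm above the raised bars to keep the opening fingers clear of the rim.

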